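# Slide the tall pin bin home into its bay

### The arm

A 6-joint arm with a two-finger parallel gripper is mounted at the origin on the work surface. World frame = base frame: x ahead of the robot, y to its left, z up, the work surface at z = 0. Lengths are in m, angles in rad, forces in N, time in s.
With the tool pointing down it reaches from about 0.35 to 0.975 m from the base axis. Payload 4.9 kg.
Tool frame: the origin (TCP) lies at the very end of the fingers, on their centre line; the grasp point (between the pads) lies 19 mm behind it; x points along the fingers, y is the direction in which the jaws open and shut, and the axes are right-handed (so a half turn about x gives the same grasp; the last joint's range is limited). The gripper opens to 85 mm and grips with 20 to 120 N. Pads are 22 mm wide; open, the fingers measure 114 mm over their backs; the gripper's body (76 mm by 85 mm) begins 54 mm behind the grasp point. The pads swing forward as they close: fully open they stand 13 mm farther back than shut.
Start: joints at [-1.348, 0.053, 1.613, -0, 1.476, -0.119], TCP at [0.209, -0.589, 0.231] pointing down, gripper open.
Joint ranges: [-3.01, 3.01], [-1.01, 2.22], [0.06, 2.58], [-1.02, 4.17], [0.09, 2.62], [-3.14, 3.14]. Speed limits (rad/s): [2.57, 2.57, 3.14, 3.14, 3.14, 3.14].

### API

Orientations are given as a rotation vector (axis times angle).
In Python, from station import ctrl, get_image, calibration, finish_job, search_frame, cut_out, mark_of gives the robot as it stands. The module is installed in compiled form; this text tells all that it offers.
- The arm moves only by the tool arm_command, never from a script. Its argument "plan" is a list that holds one entry, the list of rows, each a list of 7 numbers: the shift along the tool's x, y, z in m, then the turn, a rotation vector about the tool's x, y, z in degrees, then the finger opening in m, from 0 to 0.0854. A call has 1 to 20 rows; each row shifts and turns the pose as measured when the row begins, along the tool's axes as they then stand; what a row does not reach is not made up. A row lasts 1/12 s, in which the tool goes at most 41.7 mm and 7.16 degrees, less where a joint would pass 70% of its speed; a pose out of reach is approached as far as the arm can. A call with a gripper value outside its range is refused whole. The fingers move at their own pace and stop on an object; "squeeze" is the grip in N (left out, the last holds). Time passes only in rows, so rows that do not move let the fingers close. It gives the time, the measured TCP pose, the force and the opening at its end, in the units of the state.
- ctrl.get_obs(): the state, without advancing time (a new reading comes with each control period).
- get_image(name): name is "scene" or "top" or "wrist"; returns the picture (400x640x3 uint8, red, green, blue); there is no depth.
- calibration(name): a dict with "fx", "fy", "cx", "cy" (pixels), "cam_to_world" (4x4, takes a point from camera to world coordinates); the wrist camera has in their place "hand_eye" (4x4, takes a point from camera to tool coordinates, whose origin is the TCP and whose axes are the tool frame's). Camera axes: x right, y down, z forward; pixel columns grow to the right and rows downward; lengths in m; the calibration is good to about 2 mm. The wrist camera is an equidistant fisheye: a pixel r from the principal point sees the ray r / f radians off the axis. A picture is of the moment at which its call begins: read the wrist's pose just before it. calibration takes no time and is no camera call.
- finish_job(): hands the job in, once; it reports no verdict.
Trained networks look in the newest picture that a camera, given by its name, has taken for a name from the list of things; names that differ only in an ending like _2 or _b are one class to them, and where a whole thing is asked for, a point or a joint stands for the part that bears it (a point fixed in the world has none). Each returns a list of dicts, best first, with "conf" (0 to 1); they miss things now and then, are a little off and sometimes report something else, mostly with a low value. They report only what shows in the picture. A call takes as long as a camera call.
- search_frame(camera, thing): "at" ([x, y, z] in m, in the coordinates of the camera as it stood for that picture, good to about 4 mm: the middle of the surface that is visible of it).
- cut_out(camera, thing): "mask" (400x640 bool, what is visible of it).
- mark_of(camera, thing): "at" ([x, y, z] in m, in the coordinates of the camera as it stood for that picture, good to about 4 mm: a listed point, or the origin of a listed thing).
The state is a dict: "t": time; "q": joint angles; "dq": joint speeds; "effort": joint torques, N m; "tool_pos": TCP position; "tool_rot": TCP orientation; "contact_force": force on the tool from outside, world axes, zero at the start; "wrist_torque": the same for the moment, N m; "opening": finger opening in m.
Only numpy, scipy, OpenCV 4.12 (cv2) and the standard library are available. Lean on these libraries where they do the work, as an engineer would, in place of code of your own. Each camera call takes 0.05 s, during which the arm holds its last target. There are 200 camera calls.

### The job

Push the tall, heavy bin of hitch pins along the bench into its steel bay until it is fully home, its back flush against the stop at the end. Push it low near its base so that it slides and stays upright: do not tip or rock it over, and do not lift or carry it. Leave the other loose things on the bench where they are.

Things in the scene. Friction and masses are not known exactly. Their poses are not given: they have to be found in the camera images.
- bin: tall narrow grey steel bin of upright hitch pins, open on top, wire bail handle above. Body 80 mm (its x) x 130 (y) x 170 high; pins rise to 185, bail to 226. Origin: centre of underside, on the bench; z up. Back: flat, at x = +40. Toe box on its -x side. 1.3 to 2.1 kg, slides at 6 to 16 N. It stands only on its 80 x 130 underside; pushed above about 50 mm high it may tip over its back edge.
- bin_toe (a point): middle of the push face, at x = -75, y = 0, height 25 mm on the bin. The closed toe box, 120 wide, sticks out 35 mm from the bin's -x wall along the bottom, from height 8 to 42, with this flat upright face; above the toe the plain wall stands back at x = -40. Pushed here towards the bin's +x the bin slides without tipping.
- bay: dark steel bay fixed to the bench, elsewhere and turned in every start. Origin: on the bench, where the bin's origin is when home (axes then parallel); +x points into the bay, z up. Two straight side guides 30 mm high, inner faces at y = -77.5 and +77.5, from x = -60 to +40 mm: 12.5 play each side of the bin. No floor plate.
- bay_mouth (a point): middle of the bay's mouth on the bench, at the bay's x = -114 mm. From here to x = -58 low wings narrow from about 210 mm to the 155 between the guides. The bin starts 240 to 320 mm in front of the bay's origin (towards the bay's -x), up to 40 mm to either side, turned up to 0.3 rad, back towards the bay, toe away from it; the lane between is empty.
- bay_stop (a point): middle of the stop's face, at the bay's x = +40, height 22 mm: rigid upright plate 171 mm wide, 45 high, across the bay's end. The bin's back lies against it when home.
- pin_tall: bystander, leave alone: upright steel hitch pin, 125 high, 48 across the foot (mm); origin at the underside of its middle
- pin_short: bystander, leave alone: upright brass-coloured hitch pin, 85 high, 44 across the foot (mm); origin at the underside of its middle
- clevis: bystander, leave alone: dark steel U-shaped clevis lying flat, 75 x 80, 45 high (mm); origin at the underside of its middle
- collar: bystander, leave alone: low steel collar, 60 across, 32 high (mm); origin at the underside of its middle
- jug: bystander, leave alone: white bottle, 84 across, 190 high, stands behind the bay (mm); origin at the underside of its middle

How it is judged:
At the end, for the whole second after the job is handed in: The bin stands upright (within 0.04 rad) and at rest on the bench between the guides, its origin within 6 mm of home along the bay and 18 mm across it, squared to the stop within 0.08 rad (x of bin in the frame of bay between -0.006 and 0.006 m and y of bin in the frame of bay between -0.018 and 0.018 m and angle between the x axis of bin and the x axis of bay, either way round below 0.08 rad and angle between bin's own z axis and vertical below 0.04 rad and height (world z) of bin below 0.005 m and linear speed of bin below 0.01 m/s and angular speed of bin below 0.05 rad/s); the robot touches nothing.
It fails at once if the bin rocks or tips by more than 0.15 rad (angle between bin's own z axis and vertical above 0.15 rad).
It fails at once if the bin is lifted more than 12 mm off the bench (height (world z) of bin above 0.012 m).
It fails at once if another loose thing on the bench is moved more than 30 mm (distance of any of pin_tall, pin_short, clevis, collar, jug from where it was at the start of the episode above 0.03 m).
It also fails if it takes over 54 s, if anything falls off the work surface, if the arm or the gripper's body presses on something with over 40 N, if the wrist force passes 120 N, or if a joint passes its speed limit or range.

## Working session

There is one attempt and no reset: what is moved stays moved. The work goes in short steps, Python scripts to look and compute and a tool call to move; the robot and the scene stay as the last step left them, time stands still between calls to the robot, and variables do not carry over. Pictures are saved under pics/ and viewed, about 8 in all and at most 12, crops included, and the job is handed in when it is done.

Besides the shell and the picture viewer there is one more tool, called after ">>>" in YAML: its name, and indented under it one key for each argument. arm_command: Moves the arm, as the interface text tells. Its arguments: {"type":"object","properties":{"plan":{"type":"array","items":{"type":"array","items":{"type":"array","items":{"type":"number"}}}},"squeeze":{"type":"number"}},"required":["plan"]}

```bash
mkdir -p pics
cat > h.py <<'E'
import numpy as np, cv2
from scipy.spatial.transform import Rotation as R
from station import *
def w(cam,p):
    T=calibration(cam)["cam_to_world"]; T=np.array(T); return T[:3,:3]@np.array(p)+T[:3,3]
def marks(cam,names):
    get_image(cam); out={}
    for n in names:
        r=mark_of(cam,n)
        if r: out[n]=w(cam,r[0]["at"]); print(cam,n,round(r[0]["conf"],2),out[n].round(3))
        else: print(cam,n,None)
    return out
def tool():
    o=ctrl.get_obs(); return np.array(o["tool_pos"]),R.from_rotvec(o["tool_rot"]),o
E
python3 - <<'E'
from h import *
for c in ("scene","top"):
    cv2.imwrite(f"pics/{c}0.png",get_image(c)[:,:,::-1])
    marks(c,["bin","bin_toe","bay","bay_mouth","bay_stop"]+(["pin_tall","pin_short","clevis","collar","jug"] if c=="top" else []))
p,r,o=tool(); print(o["t"],p,r.as_matrix().round(3),o["opening"])
E
```

```text
scene bin 0.95 [ 0.492 -0.11  -0.001]
scene bin_toe 0.67 [ 0.507 -0.186  0.023]
scene bay 0.86 [0.527 0.198 0.   ]
scene bay_mouth None
scene bay_stop 0.68 [0.531 0.232 0.021]
top bin 0.69 [ 0.488 -0.109  0.001]
top bin_toe 0.81 [ 0.505 -0.182  0.024]
top bay None
top bay_mouth None
top bay_stop 0.84 [0.526 0.232 0.023]
top pin_tall 0.6 [ 0.708  0.049 -0.001]
top pin_short 0.95 [ 0.691  0.212 -0.001]
top clevis 0.9 [ 0.63   0.333 -0.001]
top collar 0.56 [ 0.364  0.149 -0.001]
top jug 0.64 [0.482 0.344 0.001]
0.95 [ 0.20949504 -0.58882185  0.23132421] [[ 0.     0.335 -0.942]
 [-0.    -0.942 -0.335]
 [-1.     0.     0.   ]] 0.08554129250881135
```

View pics/top0.png

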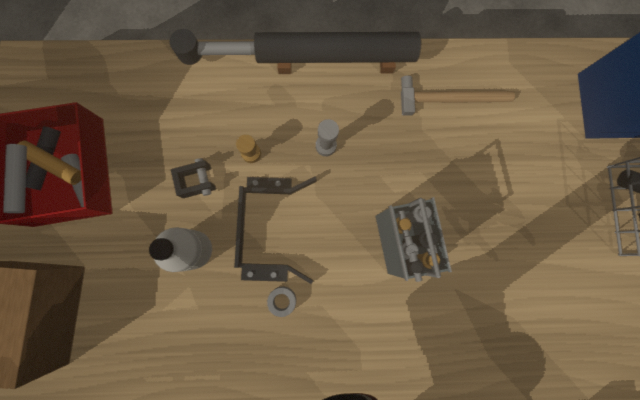

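View pics/scene0.png

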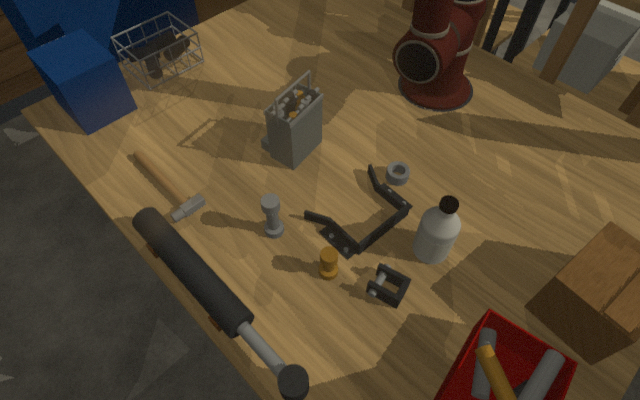

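The top view shows the bin at about (415,240), with its toe hidden on the right. The bay has its stop plate from (243,187) to (238,267) and opens to the right. The scene view agrees, and the lane is empty. Next I'll refine the yaws and compute the approach.

```bash
cat >> h.py <<'E'
def pix(cam,u,v,z):
    c=calibration(cam); T=np.array(c["cam_to_world"]); d=T[:3,:3]@np.array([(u-c["cx"])/c["fx"],(v-c["cy"])/c["fy"],1]); return T[:3,3]+d*(z-T[2,3])/d[2]
def avg(names,n=3):
    a={k:[] for k in names}
    for cam in ("scene","top"):
        for _ in range(n):
            get_image(cam)
            for k in names:
                r=mark_of(cam,k)
                if r and r[0]["conf"]>.4: a[k].append(w(cam,r[0]["at"]))
    return {k:(np.median(v,0) if v else None) for k,v in a.items()}
def goto(p,head,tilt):
    """turn then shift, in tool axes, to TCP p with push heading (deg) and tilt (deg)"""
    q,r,o=tool(); h=np.array([np.cos(np.radians(head)),np.sin(np.radians(head)),0])
    M=np.column_stack([[0,0,-1],[h[1],-h[0],0],-h]); G=R.from_matrix(M)*R.from_euler('y',tilt,degrees=True)
    print("turn",(r.inv()*G).as_rotvec(degrees=True).round(2),"shift before turn",(r.inv().apply(np.array(p)-q)*1e3).round(1),"after",(G.inv().apply(np.array(p)-q)*1e3).round(1))
E
python3 - <<'E'
from h import *
m=avg(["bin","bin_toe","bay","bay_stop"],2)
for k,v in m.items(): print(k,v.round(4))
a,b=m["bin_toe"],m["bin"]; print("bin yaw",np.degrees(np.arctan2(*(b-a)[1::-1])))
for z,uv in ((.045,[(243,187),(238,267),(248,187)]),(.03,[(248,179),(291,180),(243,266),(286,266)]),(.17,[(436,199),(448,270)])):
    for u,v in uv: print(z,u,v,pix("top",u,v,z).round(4))
print(np.array(calibration("wrist")["hand_eye"]).round(3)); print(tool()[2]["t"])
goto([0.52,-0.30,0.2],83,15)
E
```

```text
bin [ 0.492  -0.1101  0.0016]
bin_toe [ 0.5042 -0.1829  0.0231]
bay [ 0.5253  0.1953 -0.0006]
bay_stop [0.5285 0.2325 0.0238]
bin yaw 99.52662544365836
0.045 243 187 [0.6096 0.227  0.045 ]
0.045 238 267 [0.4428 0.2362 0.045 ]
0.045 248 187 [0.6094 0.2165 0.045 ]
0.03 248 179 [0.6295 0.219  0.03  ]
0.03 291 180 [0.6257 0.126  0.03  ]
0.03 243 266 [0.4441 0.2286 0.03  ]
0.03 286 266 [0.442  0.1386 0.03  ]
0.17 436 199 [ 0.5602 -0.1423  0.17  ]
0.17 448 270 [ 0.4333 -0.1555  0.17  ]
[[ 0.    -0.292  0.956 -0.142]
 [ 1.    -0.001 -0.     0.   ]
 [ 0.001  0.956  0.292 -0.073]
 [ 0.     0.     0.     1.   ]]
1.95
turn [-63.04  13.43  -8.3 ] shift before turn [  31.3 -168.  -389.4] after [ 114.2  273.  -305.3]
```

```bash
sed -i 's/\[h\[1\],-h\[0\],0\],-h\]/[-h[1],h[0],0],h]/; s/,tilt,degrees=True)/,-tilt,degrees=True)/' h.py
python3 - <<'E'
from h import *
goto([0.468,-0.28,0.15],83,15)
E
```

```text
turn [115.81  -9.42 -15.25] shift before turn [  81.3 -204.3 -347.1] after [ 166.  -219.   305.5]
```

>>> arm_command:
  plan:
    - [[0,0,0,6.8,-0.55,-0.9,0.07],[0,0,0,6.8,-0.55,-0.9,0.07],[0,0,0,6.8,-0.55,-0.9,0.07],[0,0,0,6.8,-0.55,-0.9,0.07],[0,0,0,6.8,-0.55,-0.9,0.07],[0,0,0,6.8,-0.55,-0.9,0.07],[0,0,0,6.8,-0.55,-0.9,0.07],[0,0,0,6.8,-0.55,-0.9,0.07],[0,0,0,6.8,-0.55,-0.9,0.07],[0,0,0,6.8,-0.55,-0.9,0.07],[0,0,0,6.8,-0.55,-0.9,0.07],[0,0,0,6.8,-0.55,-0.9,0.07],[0,0,0,6.8,-0.55,-0.9,0.07],[0,0,0,6.8,-0.55,-0.9,0.07],[0,0,0,6.8,-0.55,-0.9,0.07],[0,0,0,6.8,-0.55,-0.9,0.07],[0,0,0,6.8,-0.55,-0.9,0.07]]

```text
t: 3.37
tool_pos: [0.2106, -0.5889, 0.2311]
tool_rot: [-0.878, 1.089, 1.166]
contact_force: [-0.5, -0.0, 0.0]
opening: 0.0701
```

Run:
```python
from h import *
p,r,o=tool(); print(p.round(4),o["t"],o["q"])
goto([0.468,-0.28,0.15],83,15)
```

```text
[ 0.2106 -0.5889  0.2311] 3.3667 [-1.38652865  0.2109651   1.45671722  0.09052296  1.72568273  1.95862817]
turn [-4.44  0.34  0.57] shift before turn [ 169.7 -191.9  320.4] after [ 165.8 -217.8  305.5]
```

>>> arm_command:
  plan:
    - [[0,0,0,-4.4,0.3,0.6,0.07],[0,0,0,0,0,0,0.07],[0.0128,-0.0168,0.0235,0,0,0,0.07],[0.0128,-0.0168,0.0235,0,0,0,0.07],[0.0128,-0.0168,0.0235,0,0,0,0.07],[0.0128,-0.0168,0.0235,0,0,0,0.07],[0.0128,-0.0168,0.0235,0,0,0,0.07],[0.0128,-0.0168,0.0235,0,0,0,0.07],[0.0128,-0.0168,0.0235,0,0,0,0.07],[0.0128,-0.0168,0.0235,0,0,0,0.07],[0.0128,-0.0168,0.0235,0,0,0,0.07],[0.0128,-0.0168,0.0235,0,0,0,0.07],[0.0128,-0.0168,0.0235,0,0,0,0.07],[0.0128,-0.0168,0.0235,0,0,0,0.07],[0,0,0,0,0,0,0.07]]

```text
t: 4.62
tool_pos: [0.4608, -0.2977, 0.1519]
tool_rot: [-0.921, 1.075, 1.198]
contact_force: [-0.4, 0.2, -0.1]
opening: 0.0703
```

Run:
```python
from h import *
p,r,o=tool(); print(p.round(4),o["t"],o["q"])
goto([0.469,-0.27,0.012],83,15)
```

```text
[ 0.4608 -0.2977  0.1519] 4.6167 [-0.81277892  0.02165244  1.79646568  0.20149518  1.48724454  2.44644962]
turn [-1.62 -0.25  0.3 ] shift before turn [142.6  -4.3  -7.9] after [142.5  -4.8  -8.7]
```

>>> arm_command:
  plan:
    - [[0,0,0,-1.6,-0.2,0.3,0.07],[0.024,-0.001,-0.0015,0,0,0,0.07],[0.024,-0.001,-0.0015,0,0,0,0.07],[0.024,-0.001,-0.0015,0,0,0,0.07],[0.024,-0.001,-0.0015,0,0,0,0.07],[0.022,-0.001,-0.0015,0,0,0,0.07],[0.012,0,-0.001,0,0,0,0.07],[0,0,0,0,0,0,0.07]]

```text
t: 5.28
tool_pos: [0.4705, -0.2792, 0.0243]
tool_rot: [-0.95, 1.06, 1.216]
contact_force: [-0.4, 0.1, -0.5]
opening: 0.0704
```

Run:
```python
from h import *
p,r,o=tool(); print(p.round(4),o["t"])
goto([0.481,-0.174,0.012],83,15)
cv2.imwrite("pics/w1.png",get_image("wrist")[:,:,::-1])
```

```text
[ 0.4705 -0.2792  0.0243] 5.2833
turn [ 0.26 -0.5   0.37] shift before turn [38.3  2.2 99.3] after [39.2  2.4 99. ]
```

View pics/w1.png

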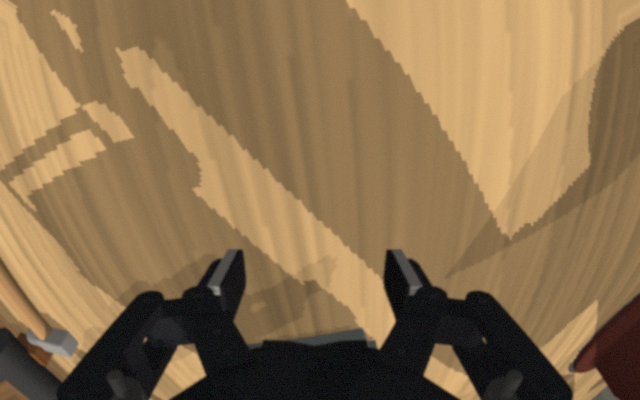

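>>> arm_command:
  plan:
    - [[0.012,0,-0.003,0,-0.5,0.4,0.07],[0.0026,0,0.0097,0,0,0,0.07],[0.0026,0,0.0097,0,0,0,0.07],[0.0026,0,0.0097,0,0,0,0.07],[0.0026,0,0.0097,0,0,0,0.07],[0.0026,0,0.0097,0,0,0,0.07],[0.001,0,0.0039,0,0,0,0.07],[0.001,0,0.0039,0,0,0,0.07],[0.001,0,0.0039,0,0,0,0.07],[0.001,0,0.0039,0,0,0,0.07],[0.001,0,0.0039,0,0,0,0.07],[0.001,0,0.0039,0,0,0,0.07],[0.001,0,0.0039,0,0,0,0.07]]

```text
t: 6.42
tool_pos: [0.4857, -0.2023, 0.0233]
tool_rot: [-0.961, 1.059, 1.211]
contact_force: [-3.2, -7.3, 0.5]
opening: 0.07
```

```bash
cat >> h.py <<'E'
def status(names=("bin","bin_toe"),n=2):
    m=avg(list(names),n); p,r,o=tool(); print("t",round(o["t"],2),"tcp",p.round(4),"head",np.degrees(np.arctan2(*r.as_matrix()[1::-1,2])).round(2),"F",np.round(o["contact_force"],1))
    for k,v in m.items(): print(k,None if v is None else v.round(4))
    b,a=m["bin"],m["bin_toe"]
    if a is not None: print("yaw",np.degrees(np.arctan2(*(b-a)[1::-1])).round(1))
    return m
E
python3 - <<'E'
from h import *
status(); goto([0.479,-0.185,0.012],83,15)
E
```

```text
t 7.02 tcp [ 0.4859 -0.2016  0.0233] head 83.46 F [-3.3 -4.8  1.3]
bin [ 4.910e-01 -1.086e-01  1.000e-04]
bin_toe [ 0.5045 -0.1807  0.0261]
yaw 100.7
turn [ 0.45 -0.69  0.81] shift before turn [14.7  9.  12.4] after [15.   8.9 12.2]
```

>>> arm_command:
  plan:
    - [[0.005,0.003,-0.002,0,0,0,0.07],[0.005,0.004,-0.001,0,-0.5,0.5,0.07],[0.004,0.003,0.001,0,0,0,0.07],[0.002,0.0,0.0039,0,0,0,0.07],[0.002,0.0,0.0039,0,0,0,0.07],[0.002,0,0.0039,0,0,0,0.07],[0.001,0,0.0039,0,0,0,0.07],[0.001,0,0.0039,0,0,0,0.07]]

```text
t: 7.68
tool_pos: [0.4776, -0.177, 0.0037]
tool_rot: [-0.945, 1.057, 1.219]
contact_force: [-1.9, -6.3, -0.2]
opening: 0.0697
```

Run:
```python
from h import *
status(); goto([0.481,-0.175,0.012],83,15)
```

```text
t 8.28 tcp [ 0.4777 -0.1762  0.0037] head 83.23 F [-0.  -5.  -1.9]
bin [ 0.4921 -0.1026 -0.0008]
bin_toe [ 0.5074 -0.1747  0.0253]
yaw 101.9
turn [0.23 0.01 0.26] shift before turn [-7.5 -3.2  3.7] after [-7.6 -3.2  3.7]
```

Run:
```python
from h import *
a=get_image("top")[150:350,330:530]; b=get_image("scene")[40:240,200:400]
cv2.imwrite("pics/m1.png",cv2.resize(np.hstack([a,b]),(800,400),interpolation=cv2.INTER_CUBIC)[:,:,::-1])
```

```text
(no output)
```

View pics/m1.png

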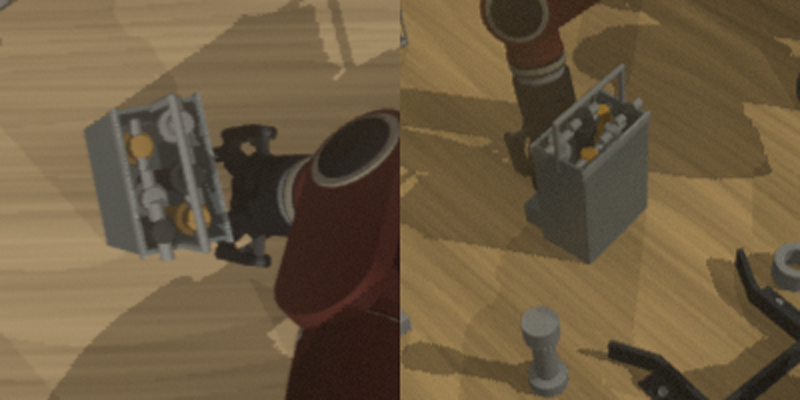

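The bin rim still shows yaw ≈101°. Its edge runs from crop (199,94) to (230,240), and the −x finger at (230,250) sits beside the toe end, not behind it. I'll back off, narrow the fingers and re-centre.

Run:
```python
from h import *
goto([0.472,-0.222,0.010],83,15);goto([0.494,-0.222,0.012],83,15)
```

```text
turn [0.22 0.01 0.26] shift before turn [-18.    0.1 -43. ] after [-18.   0. -43.]
turn [0.22 0.01 0.26] shift before turn [-19.2 -21.7 -39.9] after [-19.2 -21.8 -39.9]
```

>>> arm_command:
  plan:
    - [[-0.003,0,-0.011,0,0,0,0.07],[-0.003,0,-0.011,0,0,0,0.07],[-0.004,0,-0.011,0,0,0,0.07],[-0.004,0,-0.011,0,0,0,0.07],[-0.002,-0.007,0,0,0,0,0.05],[0,-0.006,0,0,0,0,0.05],[0,-0.006,0,0,0,0,0.05],[0,0,0,0,0,0,0.05],[0,0,0,0,0,0,0.05]]

```text
t: 9.13
tool_pos: [0.4917, -0.2267, 0.0079]
tool_rot: [-0.932, 1.049, 1.226]
contact_force: [-0.4, -0.6, 0.1]
opening: 0.0498
```

Run:
```python
from h import *
status();goto([0.496,-0.222,0.012],83,15)
```

```text
t 9.73 tcp [ 0.4912 -0.2269  0.0079] head 83.08 F [ 0.6 -0.6  0.3]
bin [ 4.928e-01 -1.043e-01 -3.000e-04]
bin_toe [ 0.5064 -0.1756  0.0264]
yaw 100.8
turn [0.08 0.62 0.08] shift before turn [-2.4 -4.2  6.3] after [-2.5 -4.2  6.3]
```

>>> arm_command:
  plan:
    - [[0.0005,-0.003,0.009,0,0.5,0,0.05],[0.0015,-0.002,0.009,0,0,0,0.05],[0.001,0,0.0039,0,0,0,0.05],[0.001,0,0.0039,0,0,0,0.05],[0.001,0,0.0039,0,0,0,0.05],[0.001,0,0.0039,0,0,0,0.05],[0.001,0,0.0039,0,0,0,0.05],[0.001,0,0.0039,0,0,0,0.05],[0.001,0,0.0039,0,0,0,0.05],[0.001,0,0.0039,0,0,0,0.05],[0.001,0,0.0039,0,0,0,0.05]]

```text
t: 10.65
tool_pos: [0.5035, -0.1794, 0.012]
tool_rot: [-0.965, 1.073, 1.215]
contact_force: [-0.9, -6.4, -0.3]
opening: 0.0501
```

Run:
```python
from h import *
status();goto([0.496,-0.16,0.012],83,15)
```

```text
t 11.25 tcp [ 0.5035 -0.1788  0.012 ] head 83.53 F [-1.1 -5.9 -0.3]
bin [ 0.4972 -0.0898  0.0021]
bin_toe [ 0.5083 -0.1607  0.0239]
yaw 99.0
turn [ 0.51 -1.42  0.23] shift before turn [ 4.1  9.6 17.3] after [ 4.5  9.8 17.1]
```

>>> arm_command:
  plan:
    - [[0.001,0.002,0.0039,0,-0.5,0,0.05],[0.001,0.002,0.0039,0,-0.5,0,0.05],[0.001,0.002,0.0039,0,0,0,0.05],[0.001,0.002,0.0039,0,0,0,0.05],[0.001,0.001,0.0039,0,0,0,0.05],[0.001,0.001,0.0039,0,0,0,0.05]]

```text
t: 11.75
tool_pos: [0.4972, -0.163, 0.0122]
tool_rot: [-0.974, 1.071, 1.21]
contact_force: [-1.9, -6.5, -1.4]
opening: 0.05
```

Run:
```python
from h import *
status();goto([0.493,-0.14,0.012],83,15)
```

```text
t 12.35 tcp [ 0.4971 -0.1623  0.0122] head 83.76 F [-2.3 -5.2  0.1]
bin [ 0.4981 -0.0769 -0.0016]
bin_toe [ 0.5036 -0.1493  0.0232]
yaw 94.3
turn [ 0.75 -1.67  0.57] shift before turn [ 5.1  6.6 21.1] after [ 5.8  6.8 20.9]
```

>>> arm_command:
  plan:
    - [[0.001,0.001,0.0039,0,-0.5,0,0.05],[0.001,0.001,0.0039,0,-0.5,0.3,0.05],[0.001,0.001,0.0039,0,-0.3,0.3,0.05],[0.001,0.001,0.0039,0,0,0,0.05],[0.001,0.001,0.0039,0,0,0,0.05],[0.001,0.0005,0.0039,0,0,0,0.05],[0.001,0.0005,0.0039,0,0,0,0.05],[0.001,0,0.0039,0,0,0,0.05]]

```text
t: 13.02
tool_pos: [0.4938, -0.1403, 0.0119]
tool_rot: [-0.976, 1.076, 1.221]
contact_force: [-3.4, -6.5, -0.0]
opening: 0.0501
```

Run:
```python
from h import *
m=status(n=3)
b=np.array(m["bin"]); print("dir to home",np.degrees(np.arctan2(.194-b[1],.526-b[0])));goto([0.493,-0.12,0.012],84,15)
```

```text
t 13.92 tcp [ 0.4938 -0.1397  0.0119] head 84.08 F [-2.4 -4.5  0.5]
bin [ 0.5036 -0.0576  0.0007]
bin_toe [ 0.6703  0.1922 -0.001 ]
yaw -123.7
dir to home 84.90726320835367
turn [ 0.08 -1.85  0.26] shift before turn [ 4.3  2.8 19. ] after [ 4.9  2.8 18.9]
```

Run:
```python
from h import *
a=get_image("top")[140:340,230:480]; b=get_image("scene")[60:260,230:480]
cv2.imwrite("pics/m2.png",cv2.resize(np.hstack([a,b]),(800,320),interpolation=cv2.INTER_CUBIC)[:,:,::-1])
get_image("scene"); print([ (round(r["conf"],2),w("scene",r["at"]).round(3)) for r in mark_of("scene","bin_toe")])
```

```text
[]
```

View pics/m2.png

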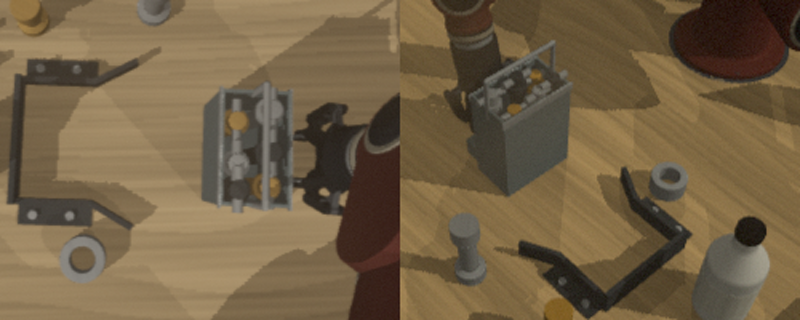

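>>> arm_command:
  plan:
    - [[0.0015,0,0.0058,0,-0.4,0,0.05],[0.0015,0,0.0058,0,-0.4,0,0.05],[0.0015,0,0.0058,0,-0.2,0,0.05],[0.0015,0,0.0058,0,-0.2,0,0.05],[0.0015,0,0.0058,0,0,0,0.05],[0.0015,0,0.0058,0,0,0,0.05],[0.0015,0,0.0058,0,0,0,0.05],[0.0015,0,0.0058,0,0,0,0.05],[0.0015,0,0.0058,0,0,0,0.05],[0.0015,0,0.0058,0,0,0,0.05],[0.0015,0,0.0058,0,0,0,0.05],[0.0015,0,0.0058,0,0,0,0.05],[0.0015,0,0.0058,0,0,0,0.05]]

```text
t: 15.2
tool_pos: [0.5032, -0.0795, 0.012]
tool_rot: [-0.997, 1.088, 1.208]
contact_force: [-1.3, -7.5, 0.7]
opening: 0.0499
```

Run:
```python
from h import *
m=status(("bin","bin_toe","bay"),n=2)
b=np.array(m["bin"]); print("dir to home",np.degrees(np.arctan2(.194-b[1],.526-b[0])));goto([0.503,-0.03,0.012],86,15)
a=get_image("top")[140:340,200:450]; b=get_image("scene")[60:260,230:480]
cv2.imwrite("pics/m3.png",cv2.resize(np.hstack([a,b]),(800,320),interpolation=cv2.INTER_CUBIC)[:,:,::-1])
```

```text
t 16.0 tcp [ 0.5032 -0.0784  0.0119] head 84.23 F [ 0.2 -4.4  1.4]
bin [5.154e-01 3.100e-03 5.000e-04]
bin_toe [ 0.5096 -0.068   0.0249]
bay [ 5.271e-01  1.942e-01 -2.000e-04]
yaw 85.4
dir to home 86.80780397819957
turn [-1.7  -3.09  1.18] shift before turn [ 9.8  5.2 47.2] after [12.5  3.6 46.7]
```

View pics/m3.png

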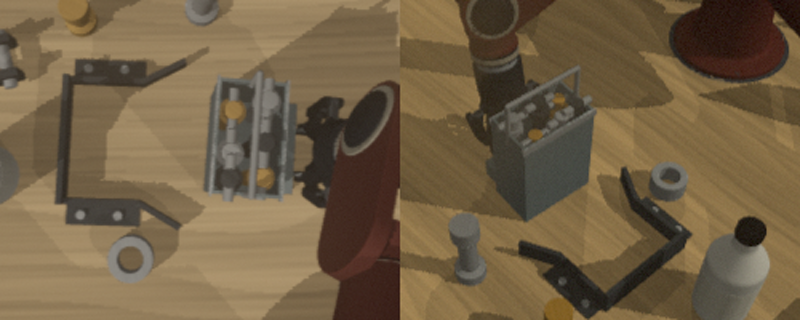

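The crop shows the bin upright and flush on both fingers, with yaw ≈85°. It lies in line with the bay mouth, between the wing tips at (185,62) and (180,225).

>>> arm_command:
  plan:
    - [[0.0013,0,0.0058,-0.4,-0.5,0.2,0.05],[0.0013,0,0.0058,-0.4,-0.5,0.2,0.05],[0.0013,0,0.0058,-0.4,-0.5,0.2,0.05],[0.0013,0,0.0058,-0.4,-0.5,0.2,0.05],[0.0014,0,0.0058,-0.4,-0.3,0.2,0.05],[0.0014,0,0.0058,-0.4,-0.3,0,0.05],[0.0014,0,0.0058,-0.2,0,0,0.05],[0.0014,0,0.0058,0,0,0,0.05],[0.0014,0,0.0058,0,0,0,0.05],[0.0014,0,0.0058,0,0,0,0.05],[0.0014,0,0.0058,0,0,0,0.05],[0.0014,0,0.0058,0,0,0,0.05],[0.0014,0,0.0058,0,0,0,0.05],[0.0014,0,0.0058,0,0,0,0.05],[0.0014,0,0.0058,0,0,0,0.05],[0.0014,0,0.0058,0,0,0,0.05]]

```text
t: 17.43
tool_pos: [0.5112, -0.0002, 0.0119]
tool_rot: [-1.028, 1.064, 1.252]
contact_force: [-0.4, -8.0, 3.5]
opening: 0.05
```

Run:
```python
from h import *
m=status(("bin","bin_toe","bay"),n=2)
b=np.array(m["bin"]); print("dir to home",np.degrees(np.arctan2(.194-b[1],.526-b[0])));goto([0.52,0.107,0.012],86.8,15)
```

```text
t 18.23 tcp [0.5112 0.0008 0.0118] head 87.24 F [ 0.  -3.6  3.1]
bin [5.189e-01 8.130e-02 2.000e-04]
bin_toe [0.5182 0.01   0.0237]
bay [0.5263 0.1948 0.0016]
yaw 89.4
dir to home 86.39367064046093
turn [ 0.45 -2.81  0.65] shift before turn [ 22.3  -3.4 104.1] after [ 27.4  -2.8 102.9]
```

>>> arm_command:
  plan:
    - [[0.0012,0,0.0058,0,-0.4,0,0.05],[0.0012,0,0.0058,0,-0.4,0,0.05],[0.0012,0,0.0058,0,-0.4,0,0.05],[0.0012,0,0.0058,0,-0.4,0,0.05],[0.0014,0,0.0058,0,-0.4,0,0.05],[0.0014,0,0.0058,0,-0.4,0,0.05],[0.0014,0,0.0058,0,-0.2,0,0.05],[0.0014,0,0.0058,0,-0.2,0,0.05],[0.0014,0,0.0058,0,-0.2,0,0.05],[0.0014,0,0.0058,0,-0.2,0,0.05],[0.0014,0,0.0058,0,-0.2,0,0.05],[0.0014,0,0.0058,0,-0.2,0,0.05],[0.0014,0,0.0058,0,-0.2,0,0.05],[0.0014,0,0.0058,0,-0.2,0,0.05]]

```text
t: 19.4
tool_pos: [0.5156, 0.0695, 0.0115]
tool_rot: [-1.005, 1.033, 1.269]
contact_force: [-0.7, -9.2, 4.3]
opening: 0.0502
```

Run:
```python
from h import *
m=status(("bin","bin_toe","bay_stop"),n=2)
goto([0.52,0.107,0.012],86.8,15)
a=get_image("top")[140:340,170:420]; b=get_image("scene")[80:280,230:480]
cv2.imwrite("pics/m4.png",cv2.resize(np.hstack([a,b]),(800,320),interpolation=cv2.INTER_CUBIC)[:,:,::-1])
```

```text
t 20.2 tcp [0.5155 0.0705 0.0114] head 87.53 F [ 1.3 -4.5  2.2]
bin [ 0.5242  0.1512 -0.0007]
bin_toe [0.52   0.0799 0.0249]
bay_stop [0.5266 0.2333 0.0235]
yaw 86.6
turn [ 0.72 -0.71  0.68] shift before turn [ 8.6 -2.8 35.7] after [ 9.  -2.5 35.6]
```

View pics/m4.png

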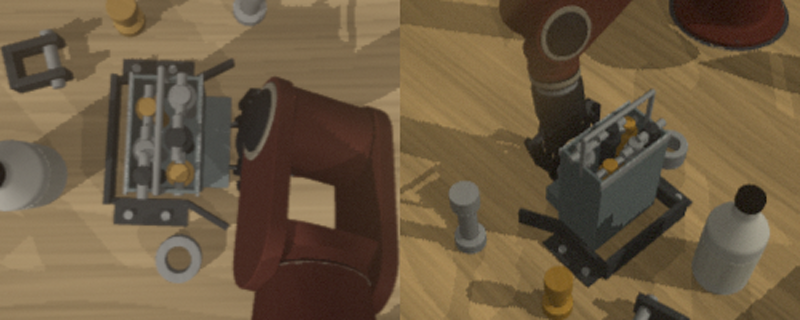

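The bin is between the guides, upright and square, with a gap to the stop plate at crop (112,140). About 42 mm remains.

>>> arm_command:
  plan:
    - [[0.0014,0,0.0058,0,-0.3,0,0.05],[0.0014,0,0.0058,0,-0.3,0,0.05],[0.0014,0,0.0058,0,-0.2,0,0.05],[0.0014,0,0.0058,0,-0.2,0,0.05],[0.0014,0,0.0058,0,-0.2,0,0.05],[0.0014,0,0.0058,0,-0.2,0,0.05],[0.0008,0,0.0029,0,0,0,0.05]]

```text
t: 20.88
tool_pos: [0.5169, 0.103, 0.0113]
tool_rot: [-0.997, 1.024, 1.275]
contact_force: [0.0, -10.9, 5.4]
opening: 0.0501
```

>>> arm_command:
  plan:
    - [[0.0008,0,0.0029,0,0,0,0.05],[0.0008,0,0.0029,0,0,0,0.05],[0.0008,0,0.0029,0,0,0,0.05]]

```text
t: 21.13
tool_pos: [0.5174, 0.1087, 0.0114]
tool_rot: [-1.005, 1.029, 1.274]
contact_force: [-2.2, -18.0, 6.9]
opening: 0.0501
```

>>> arm_command:
  plan:
    - [[0.0006,0,0.0025,0,0,0,0.05],[0.0006,0,0.0025,0,0,0,0.05]]

```text
t: 21.3
tool_pos: [0.5175, 0.1086, 0.0115]
tool_rot: [-1.016, 1.038, 1.272]
contact_force: [-3.8, -18.0, 6.1]
opening: 0.05
```

Run:
```python
from h import *
m=status(("bin","bin_toe","bay","bay_stop"),n=2)
```

```text
t 22.3 tcp [0.5174 0.1086 0.0115] head 87.96 F [ -2.3 -15.5   5.5]
bin [0.5244 0.1885 0.0013]
bin_toe [0.5228 0.1176 0.023 ]
bay [0.5268 0.1941 0.0008]
bay_stop [0.5285 0.2314 0.0253]
yaw 88.7
```

>>> arm_command:
  plan:
    - [[0.0009,0,0.0038,0.4,0,0,0.05],[0.0009,0,0.0038,0.4,0,0,0.05],[0.001,0,0.0042,0,0,0,0.05]]

```text
t: 22.55
tool_pos: [0.5172, 0.1088, 0.0116]
tool_rot: [-1.027, 1.065, 1.26]
contact_force: [-6.1, -24.0, 10.4]
opening: 0.0501
```

Run:
```python
from h import *
m=status(("bin","bin_toe","bay_stop"),n=2)
T=get_image("top");S=get_image("scene")
a=cv2.resize(T[160:280,220:345],(400,384),interpolation=cv2.INTER_CUBIC); b=cv2.resize(S[130:250,310:435],(400,384),interpolation=cv2.INTER_CUBIC)
cv2.imwrite("pics/m5.png",np.hstack([a,b])[:,:,::-1])
```

```text
t 23.35 tcp [0.5171 0.1088 0.0116] head 87.45 F [ -6.  -21.5   8.6]
bin [ 5.253e-01  1.908e-01 -1.000e-04]
bin_toe [0.5229 0.1172 0.0231]
bay_stop [0.5268 0.2285 0.0207]
yaw 88.1
```

View pics/m5.png

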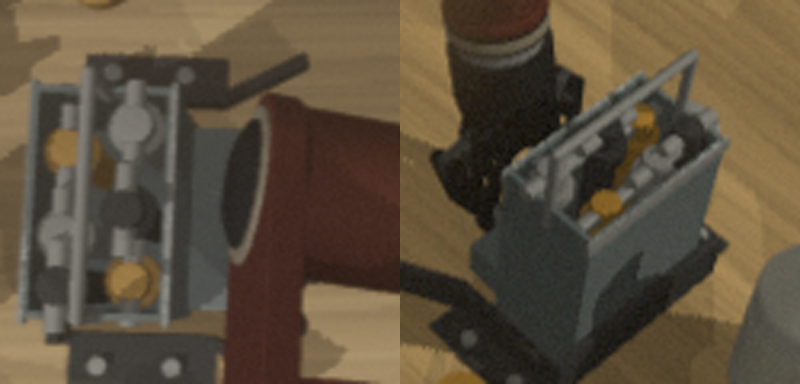

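The bin's back meets the stop plate. The tool hasn't moved while the force rose to 24 N, against about 9 N when sliding, so it is home. Backing off now.

>>> arm_command:
  plan:
    - [[-0.0005,0,-0.002,0,0,0,0.05],[-0.0005,0,-0.003,0,0,0,0.05],[-0.0015,0,-0.006,0,0,0,0.05],[-0.0025,0,-0.012,0,0,0,0.05],[-0.003,0,-0.015,0,0,0,0.05],[-0.005,0,-0.025,0,0,0,0.05],[-0.006,0,-0.03,0,0,0,0.05],[-0.01,0,-0.03,0,0,0,0.05],[-0.03,0,-0.02,0,0,0,0.05],[-0.03,0,-0.02,0,0,0,0.05],[-0.03,0,-0.02,0,0,0,0.05],[0,0,0,0,0,0,0.05],[0,0,0,0,0,0,0.05]]

```text
t: 24.53
tool_pos: [0.4974, -0.1028, 0.0838]
tool_rot: [-1.007, 1.066, 1.282]
contact_force: [0.0, 0.7, 0.1]
opening: 0.0495
```

Run:
```python
from h import *
m=status(("bin","bin_toe","bay","bay_stop"),n=4)
marks("top",["pin_tall","pin_short","clevis","collar","jug"])
T=get_image("top");S=get_image("scene")
a=cv2.resize(T[150:290,210:356],(400,384),interpolation=cv2.INTER_CUBIC); b=cv2.resize(S[130:270,310:456],(400,384),interpolation=cv2.INTER_CUBIC)
cv2.imwrite("pics/m6.png",np.hstack([a,b])[:,:,::-1])
```

```text
t 26.53 tcp [ 0.4976 -0.1018  0.0835] head 87.56 F [-0.2  0.5 -0.3]
bin [0.5249 0.1913 0.    ]
bin_toe [0.5225 0.1168 0.0232]
bay [ 0.5281  0.1951 -0.0007]
bay_stop [0.527  0.2305 0.0224]
yaw 88.1
top pin_tall 0.88 [ 0.707  0.051 -0.001]
top pin_short 0.66 [ 0.691  0.21  -0.005]
top clevis 0.61 [ 0.63   0.33  -0.001]
top collar 0.57 [ 0.364  0.15  -0.003]
top jug 0.6 [0.48  0.343 0.001]
```

View pics/m6.png

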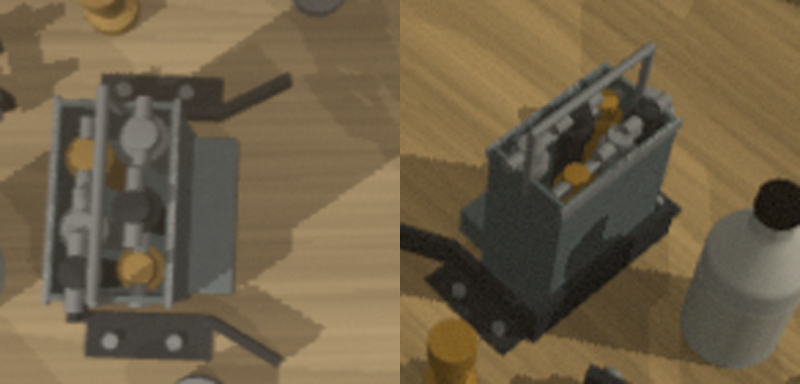

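```bash
python3 -c "
from station import *
print(finish_job())"
```

```text
the job is handed in; nothing more can be done
None
```

I pushed the bin low on its toe with two fingers. It turned to face the bay, slid in between the guides and came to rest against the stop. I then backed the gripper clear to about 20 cm from the bin and handed the job in at about 27 s. `finish_job` reports no verdict, so this rests on my own checks.

- **Home along the bay:** The tool stopped moving while the push force rose to about 24 N, against about 9 N when sliding. The bin's origin measured 39 mm from the stop face (40 expected), and the toe to the stop measured 114 mm (115 expected).
- **A small disagreement:** The bin's origin against the bay's own mark read about 4 mm short of home. That is inside the 6 mm limit and about the size of the networks' error.
- **Square and upright:** The bin's yaw was about 87–88° against about 86.8° for the bay. It measured about 3 mm off across the bay and stands upright with its underside at height 0.
- **Other things on the bench:** Each bystander measured within about 4 mm of its start.

One thing went wrong early. The first approach slipped past the end of the toe and moved the bin about 7 mm without turning it. I backed off, narrowed the fingers, re-centred and pushed again.

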